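Fit the sprung keeper bar across the billet cradle

TASK

Take the wooden keeper bar off the two laths and fit it level between the two red posts of the billet cradle, over the logs: push its sprung brass pin in against the grooved post, slide the bar down, and let it spring out so that both end pins sit in the posts' holes and the bar stays up by itself. Push firmly but gently, never more than about 20 N against the posts, let go of the bar, and leave the glue bottle, the tin and the offcut where they are.

Things in the scene. Friction and masses are not known exactly. Their poses are not given: they have to be found in the camera images.
- bar_centre (a point): Centre of the pale wooden keeper bar: 110 mm long (its y), 26 wide (x), 26 high (z), about 0.2 kg, loose on two laths, underside 20 mm above the bench. The laths cross under it 38 mm either side of the middle, 18 mm wide; the bar is free between them. A fixed steel pin, 10 mm thick, 8 long, round-ended, stands out of its -y end; the sprung brass pin out of its +y end (blue band).
- pin_tip (a point): Outer tip of the sprung brass pin, 10 mm thick, round-ended, on the bar's long axis, 86 mm from bar_centre when free. It slides up to 24.5 mm into the bar, to a hard stop, against a spring: 2 N to start, then 0.45 N more per mm (10.5 N at 19 mm, 11.5 N at 21 mm, 13 N at the stop).
- cradle: Fixed billet cradle: white board base 120 (x) by 270 (y) by 15 mm, origin under its centre, z up; two logs along x, tops below 54 mm. Its two red posts, 44 mm wide, centred on x = 0, are clamped as a pair anywhere up to 20 mm either way along y: this shift is in no measured pose and must be felt or seen. All y given are for no shift. The bar goes with its +y to the cradle's +y.
- groove_hole (a point): In the grooved post (152 mm high, at +y), with no shift: point at cradle y 65, height 98 = home height of the pin's axis. An upright groove, 16 mm wide, grey floor at y 65, lips at y 61, runs from the top down to a ledge at height 93. From height 120 the floor ramps back 7 mm, to y 72 at height 108: the hole, 14 wide, is at the groove's foot. The brass pin slides down and springs out into it.
- socket_hole (a point): In the lower post (115 mm high, at -y), with no shift: mouth of its hole in the inner face, cradle y -65, height 98 mm; outer face y -87. Blind hole 14 wide, height 93 to 107, 12 mm deep. The steel pin clears the inner face to come down only with the brass pin pushed in 19 mm or more against the groove floor. Home: bar's end against this post, brass pin still pushed in 4 mm.
- glue: White glue bottle with orange cap, 60 mm across, 150 mm high, standing on the bench; origin under its centre. A bystander.
- tin: Steel tin, 72 mm across, 90 mm high, standing on the bench; origin under its centre. A bystander.
- offcut: Wood offcut 70 x 120 x 35 mm lying on the bench; origin under its centre. A bystander.
Not all that is in view belongs to the job. What is meant by the part that bears bar_centre is not green or pink, and is the smaller of those in its own colour.

How it is judged:
On the way:
1. the brass pin is pushed in by at least 8 mm, with the bar over the cradle (distance between bar_centre and pin_tip below 0.078 m and height (world z) of bar_centre above 0.09 m and horizontal distance between bar_centre and cradle below 0.05 m), for 0.1 s.
At the end, for the whole second after the job is handed in: Bar let go, at rest, home between the posts: brass pin on the grooved post's side, still pushed in by 2 to 6.5 mm (both pins in their holes), bar centre and pin tip 94.5 to 102.5 mm above the bench, within 5 mm of the posts' middle across, parallel to the cradle's y within 0.08 rad (distance between bar_centre and pin_tip between 0.0795 and 0.0842 m and height (world z) of bar_centre between 0.0945 and 0.1025 m and x of bar_centre in the frame of cradle between -0.005 and 0.005 m and y of pin_tip in the frame of cradle above 0.045 m and z of pin_tip in the frame of cradle between 0.0945 and 0.1025 m and angle between the y axis of bar_centre and the y axis of cradle, either way round below 0.08 rad and linear speed of bar below 0.02 m/s); the robot touches nothing.
It fails at once if the bar is pressed against the cradle or its posts with more than 25 N (contact force between bar and cradle above 25 N).
It fails at once if the glue bottle is moved more than 20 mm (distance of glue from where it was at the start of the episode above 0.02 m).
It fails at once if the tin is moved more than 20 mm (distance of tin from where it was at the start of the episode above 0.02 m).
It fails at once if the offcut is moved more than 20 mm (distance of offcut from where it was at the start of the episode above 0.02 m).
It also fails if it takes over 61 s, if anything falls off the work surface, if the arm or the gripper's body presses on something with over 40 N, if the wrist force passes 120 N, or if a joint passes its speed limit or range.

ROBOT

A 6-joint arm with a two-finger parallel gripper is mounted at the origin on the work surface. World frame = base frame: x ahead of the robot, y to its left, z up, the work surface at z = 0. Lengths are in m, angles in rad, forces in N, time in s.
With the tool pointing down it reaches from about 0.25 to 0.725 m from the base axis. Payload 9.7 kg.
Tool frame: the origin (TCP) lies midway between the tips of the shut fingers; the grasp point (between the pads) lies 19 mm behind it; z points along the fingers, x is the direction in which the jaws open and shut, and the axes are right-handed (so a half turn about z gives the same grasp; the last joint's range is limited). The gripper opens to 85 mm and grips with 20 to 120 N. Pads are 22 mm wide; open, the fingers measure 114 mm over their backs; the gripper's body (76 mm by 85 mm) begins 54 mm behind the grasp point. The pads swing forward as they close: fully open they stand 13 mm farther back than shut.
Start: joints at [1.288, 0.087, 0.176, 1.66, 0, 1.571], TCP at [0.153, 0.528, 0.2] pointing down, gripper open.
Joint ranges: [-3.13, 3.13], [-0.85, 1.81], [-1.15, 1.24], [-2.2, 2.28], [-1.44, 1.52], [-3.14, 3.14]. Speed limits (rad/s): [2.22, 2.22, 2.57, 3.14, 3.14, 3.14].

INTERFACE

Orientations are given as a unit quaternion [x, y, z, w].
In Python, from plant import state, vision, env gives the robot as it stands.
- The arm moves only by the shell command python3 -m jog 'ROWS' [OPENING] [FORCE]. ROWS is JSON, a list that holds one entry, the list of rows, each a list of 4 numbers: the shift along the tool's x, y, z in m, then the turn about the tool's z in rad. A call has 1 to 20 rows; each row is the pose to reach, as a shift and turn from the pose measured when the call began, along the tool's axes at that moment; what a row does not reach only later rows make up. A row lasts 1/12 s, in which the tool goes at most 41.7 mm and 7.16 degrees, less where a joint would pass 70% of its speed; a pose out of reach is approached as far as the arm can. A call with a gripper value outside its range is refused whole. OPENING is the closure, from 0 (fully open) to 1 (shut), set as the call begins (- or left out, the last holds). The fingers move at their own pace and stop on an object; FORCE is the grip in N (left out, the last holds). Time passes only in rows, so rows that repeat a pose let the fingers close. It gives the time, the measured TCP pose, the force and the opening at its end, in the units of the state.
- state(): the state, without advancing time (a new reading comes with each control period).
- vision.grab_frame(name): name is "scene" or "side" or "wrist"; returns a dict with "img" (420x560x3 uint8, red, green, blue), "depth" (420x560 float32, m along the optical axis (not along the pixel's ray), 0 where there is no reading), "fx", "fy", "cx", "cy" (pixels), "T" (4x4, takes a point from camera to world coordinates). Camera axes: x right, y down, z forward; pixel columns grow to the right and rows downward; lengths in m; the calibration is good to about 2 mm. The wrist camera is an equidistant fisheye: a pixel r from the principal point sees the ray r / f radians off the axis. A picture is of the moment at which its call begins.
- env.finish_job(): hands the job in, once; it reports no verdict.
The state is a dict: "t": time; "joint_positions": joint angles; "joint_velocities": joint speeds; "joint_efforts": joint torques, N m; "tool_pos": TCP position; "eef_rot": TCP orientation; "ft_force": force on the tool from outside, world axes, zero at the start; "moment": the same for the moment, N m; "width": finger opening in m.
Only numpy, scipy, OpenCV 4.12 (cv2) and the standard library are available. Lean on these libraries where they do the work, as an engineer would, in place of code of your own. Each camera call takes 0.05 s, during which the arm holds its last target.

## Working session

There is one attempt and no reset: what is moved stays moved. The work goes in short steps, Python scripts to look and compute and a shell command to move; the robot and the scene stay as the last step left them, time stands still between calls to the robot, and variables do not carry over. Pictures are saved under pics/ and viewed, and the job is handed in when it is done.

```bash
ls; mkdir -p pics
python3 - <<'E'
from plant import state, vision, env
import cv2
s=state(); print(s)
for n in ["scene","side","wrist"]:
    f=vision.grab_frame(n); cv2.imwrite(f"pics/{n}0.png",f["img"][:,:,::-1]); print(n,f["fx"],f["fy"],f["cx"],f["cy"]); print(f["T"].round(4))
    import numpy as np; np.savez(f"pics/{n}0.npz",**{k:f[k] for k in f})
E
```

```text
pics
{'t': 0.0, 'joint_positions': array([1.28799123e+00, 8.74667400e-02, 1.75149916e-01, 1.65981131e+00,
       1.77540828e-05, 1.57079997e+00]), 'joint_velocities': array([-0.00017583,  0.00090392,  0.00125004, -0.00175341,  0.00093806,
        0.00043957]), 'joint_efforts': array([ 1.15487715e-04, -5.20388103e+01,  4.64801967e+01,  1.64836604e-02,
        1.74820907e-04, -2.49006938e-06]), 'tool_pos': array([0.15339702, 0.52789446, 0.19928754]), 'eef_rot': array([ 7.99704118e-01,  6.00393937e-01, -5.37855620e-04,  3.92708554e-04]), 'ft_force': array([-0.63639183,  0.39634851, -1.09694208]), 'moment': array([0.03823394, 0.00060971, 0.00556583]), 'width': 0.08528814521017249}
scene 481.58842314125724 481.58842314125724 280.9550664670583 211.28705632327603
[[ 1.6000e-01  8.1800e-01 -5.5250e-01  1.2219e+00]
 [ 9.8710e-01 -1.3210e-01  9.0300e-02 -2.4600e-02]
 [ 8.0000e-04 -5.5980e-01 -8.2860e-01  1.0818e+00]
 [ 0.0000e+00  0.0000e+00  0.0000e+00  1.0000e+00]]
side 378.99879907167576 378.99879907167576 275.49615039651025 212.61064701335454
[[ 0.9427 -0.2603  0.2089  0.3562]
 [-0.3335 -0.7099  0.6203 -0.4408]
 [-0.0131 -0.6544 -0.756   0.6862]
 [ 0.      0.      0.      1.    ]]
wrist 325.19226210127806 325.19226210127806 278.77833916687905 219.07443565228306
[[ 0.2785  0.9138  0.2955  0.0777]
 [ 0.9604 -0.2646 -0.0869  0.5501]
 [-0.0012  0.308  -0.9514  0.3732]
 [ 0.      0.      0.      1.    ]]
```

View pics/scene0.png

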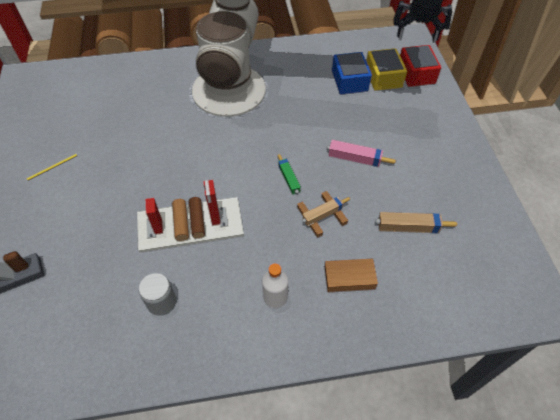

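View pics/side0.png

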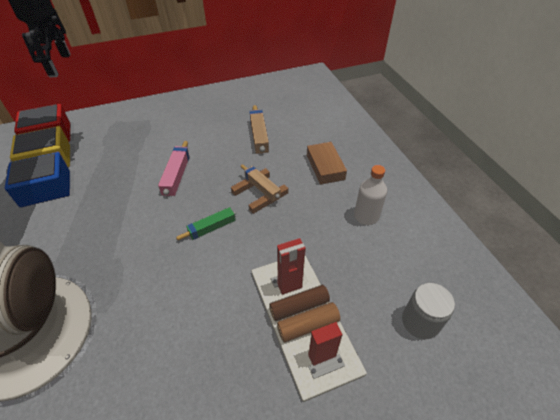

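View pics/wrist0.png

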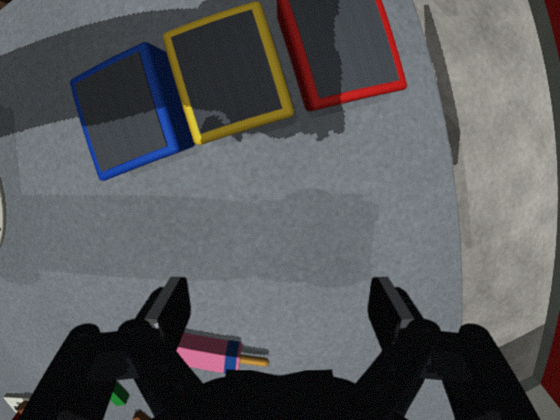

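Candidates for the bar: pink (355,152) and green (290,177) are excluded by colour. Of the two pale wooden ones, (410,222) is large and (323,211) is small and on laths, so I choose (323,211). I'll check it in a crop.

Run:
```python
import cv2
a=cv2.imread("pics/scene0.png"); b=cv2.imread("pics/side0.png")
import numpy as np
c1=cv2.resize(a[180:250,285:365],None,fx=5,fy=5,interpolation=cv2.INTER_CUBIC)
c2=cv2.resize(a[170:260,130:250],None,fx=3.3,fy=3.3,interpolation=cv2.INTER_CUBIC)
o=np.zeros((350,800,3),np.uint8);o[:350,:400]=c1;o[:297,400:796]=c2
c3=cv2.resize(b[225:400,240:375],None,fx=3.3,fy=3.3,interpolation=cv2.INTER_CUBIC)[:590]
c4=cv2.resize(b[155:220,225:300],None,fx=4,fy=4,interpolation=cv2.INTER_CUBIC)
p=np.zeros((590,780,3),np.uint8);p[:c3.shape[0],:c3.shape[1]]=c3;p[:c4.shape[0],460:460+c4.shape[1]]=c4
cv2.imwrite("pics/c1.png",o);cv2.imwrite("pics/c2.png",p)
```

```text
(no output)
```

View pics/c1.png

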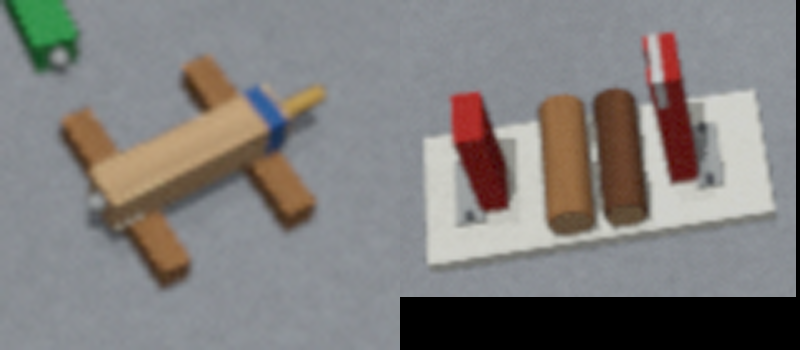

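View pics/c2.png

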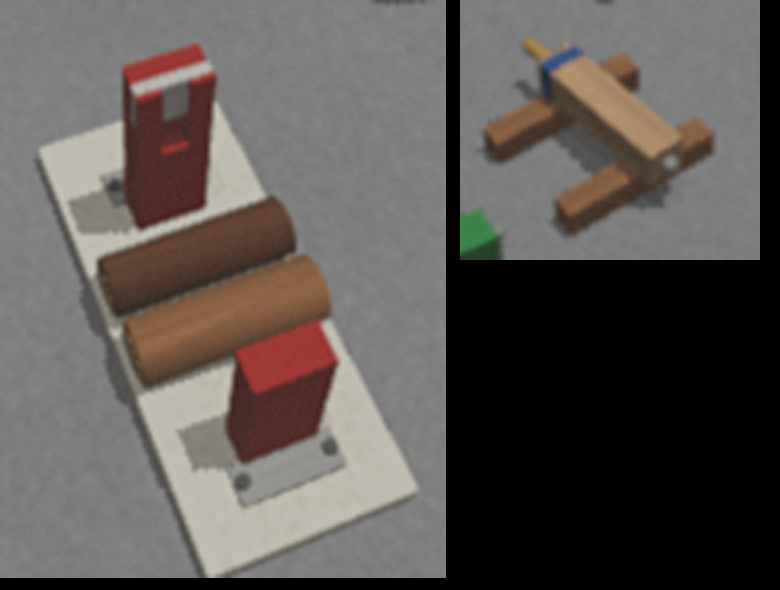

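The crops confirm the small wooden bar at (323,211): blue band and brass tip to +y (348,200), steel pin at (304,221). The grooved post is the taller one at (213,203), and the lower post is at (155,217).

```bash
cat > h.py <<'E'
import numpy as np, cv2
def load(n,k): return dict(np.load(f"pics/{n}{k}.npz"))
def cloud(f):
    d=f["depth"];v,u=np.indices(d.shape)
    if False: pass
    P=np.stack([(u-f["cx"])/f["fx"]*d,(v-f["cy"])/f["fy"]*d,d],-1)
    W=P@f["T"][:3,:3].T+f["T"][:3,3]; W[d<=0]=np.nan
    return W
E
python3 - <<'E'
from h import *
S={}
for n,bx in [("scene",dict(bar=(185,240,295,360),cr=(170,260,130,250))),("side",dict(bar=(155,220,225,300),cr=(225,400,240,375)))]:
    f=load(n,0);W=cloud(f);hsv=cv2.cvtColor(f["img"],cv2.COLOR_RGB2HSV)
    def roi(b): return W[b[0]:b[1],b[2]:b[3]].reshape(-1,3),hsv[b[0]:b[1],b[2]:b[3]].reshape(-1,3)
    P,H=roi(bx["bar"]); 
    m=(P[:,2]>.040)&(P[:,2]<.053)
    r=cv2.minAreaRect(P[m,:2].astype(np.float32)*1000); b=cv2.boxPoints(r)
    print(n,"bar top",m.sum(),np.median(P[m,2]),r)
    mb=m&(H[:,0]>105)&(H[:,0]<130)&(H[:,1]>120); print("blue",P[mb].mean(0),mb.sum())
    P,H=roi(bx["cr"])
    m=(P[:,2]>.010)&(P[:,2]<.021)&(H[:,1]<60)&(H[:,2]>120)
    r=cv2.minAreaRect(P[m,:2].astype(np.float32)*1000); print("base",m.sum(),np.median(P[m,2]),r)
    red=((H[:,0]<6)|(H[:,0]>174))&(H[:,1]>150)
    for lo,hi in [(.108,.122),(.146,.16)]:
        mm=red&(P[:,2]>lo)&(P[:,2]<hi)&(H[:,2]>150)
        print("top",lo,mm.sum(),np.median(P[mm,2]),P[mm].mean(0),cv2.minAreaRect(P[mm,:2].astype(np.float32)*1000))
    S[n]=0
E
```

```text
scene bar top 386 0.04530473621114217 ((535.3842163085938, 207.05218505859375), (29.33873748779297, 134.9164581298828), 21.16167640686035)
blue [0.52532779 0.24158021 0.04565341] 24
base 2259 0.01522924759080202 ((507.70355224609375, -153.97557067871094), (123.48560333251953, 270.26654052734375), 1.1122287511825562)
top 0.108 105 0.11520528845113731 [ 0.50782401 -0.23335609  0.11516165] ((507.8540954589844, -233.54727172851562), (18.106660842895508, 41.48799133300781), 89.71426391601562)
top 0.146 51 0.15214649530290703 [ 0.50477219 -0.07811863  0.15219212] ((503.61114501953125, -78.0595703125), (39.07920837402344, 9.045767784118652), 0.039922330528497696)
side bar top 392 0.045696806613159 ((537.357177734375, 197.37684631347656), (28.2448673248291, 111.6876449584961), 21.248411178588867)
blue [0.51922156 0.24015479 0.04609468] 14
base 4143 0.01481520912634593 ((504.418701171875, -151.9600372314453), (119.95030212402344, 270.76123046875), 1.386423110961914)
top 0.108 328 0.11479037416847282 [ 0.5058966  -0.23297944  0.11477452] ((506.17059326171875, -232.93203735351562), (42.3416862487793, 20.942190170288086), 1.3942475318908691)
top 0.146 95 0.15181321984137242 [ 0.50217862 -0.07868813  0.15174227] ((502.54559326171875, -84.2079086303711), (39.857505798339844, 21.511911392211914), 0.8352801203727722)
```

Run:
```python
from h import *
for n,bs in [("scene",dict(glue=(258,312,255,295),off=(250,300,318,385),tin=(268,315,132,180),lath=(185,240,295,360))),("side",dict(glue=(160,230,345,395),off=(135,190,300,352),tin=(280,335,400,460),lath=(155,220,225,300)))]:
    f=load(n,0);W=cloud(f)
    for k,b in bs.items():
        P=W[b[0]:b[1],b[2]:b[3]].reshape(-1,3)
        if k=="lath":
            m=(P[:,2]>.0425)&(P[:,2]<.05)
            Q=P[m,:2]; yaw=np.deg2rad(21.2); e=np.array([-np.sin(yaw),np.cos(yaw)]);x=np.array([np.cos(yaw),np.sin(yaw)])
            a=Q@e;c=Q@x
            print(n,"along hist",np.histogram(a*1000,bins=np.arange(-90,110,5)+0) if 0 else (np.percentile(a,[0,2,98,100])), "across",np.percentile(c,[1,5,50,95,99]))
            h,ed=np.histogram(a*1000,bins=np.arange(-100,100,5)); print([(int(e0),int(q)) for e0,q in zip(ed,h) if q])
        else:
            m=P[:,2]>.02; Q=P[m]; print(n,k,Q.mean(0).round(3),Q.min(0).round(3),Q.max(0).round(3))
```

```text
scene glue [0.76  0.036 0.094] [0.723 0.008 0.021] [0.777 0.067 0.156]
scene off [0.729 0.225 0.034] [0.685 0.164 0.02 ] [0.766 0.288 0.042]
scene tin [ 0.726 -0.229  0.076] [ 0.682 -0.267  0.02 ] [ 0.752 -0.198  0.096]
scene along hist [-0.06803569 -0.06570957  0.04084823  0.04355173] across [0.56102386 0.56250715 0.57492946 0.58685279 0.58809019]
[(-70, 10), (-65, 16), (-60, 17), (-55, 13), (-50, 12), (-45, 13), (-40, 16), (-35, 14), (-30, 14), (-25, 15), (-20, 15), (-15, 15), (-10, 17), (-5, 17), (0, 9), (5, 15), (10, 17), (15, 17), (20, 13), (25, 20), (30, 15), (35, 11), (40, 11)]
side glue [0.734 0.028 0.087] [0.713 0.009 0.02 ] [0.77  0.179 0.152]
side off [0.719 0.22  0.034] [0.682 0.164 0.02 ] [0.762 0.29  0.038]
side tin [ 0.702 -0.239  0.074] [ 0.677 -0.268  0.02 ] [ 0.746 -0.198  0.093]
side along hist [-0.06610892 -0.06410991  0.04184197  0.04553738] across [0.55896282 0.55993792 0.57191216 0.58412588 0.58569044]
[(-70, 4), (-65, 19), (-60, 18), (-55, 18), (-50, 20), (-45, 17), (-40, 15), (-35, 20), (-30, 12), (-25, 20), (-20, 15), (-15, 17), (-10, 17), (-5, 13), (0, 17), (5, 17), (10, 18), (15, 14), (20, 14), (25, 16), (30, 16), (35, 14), (40, 13), (45, 2)]
```

```bash
python3 -m jog '[[[-0.11,0.24,0.0,0.48],[-0.11,0.24,0.0,0.48],[-0.11,0.24,0.0,0.48],[-0.11,0.24,0.0,0.48],[-0.11,0.24,0.0,0.48],[-0.11,0.24,0.0,0.48],[-0.21,0.462,0.07,0.918],[-0.21,0.462,0.07,0.918],[-0.21,0.462,0.07,0.918],[-0.21,0.462,0.07,0.918],[-0.21,0.462,0.07,0.918],[-0.21,0.462,0.07,0.918],[-0.21,0.462,0.07,0.918],[-0.21,0.462,0.07,0.918],[-0.21,0.462,0.07,0.918]]]' 0
python3 - <<'E'
from h import *
from plant import state, vision
s=state(); print(s["t"],s["tool_pos"],s["eef_rot"],s["ft_force"])
f=vision.grab_frame("wrist"); cv2.imwrite("pics/w1.png",f["img"][:,:,::-1]); np.savez("pics/wrist1.npz",**f)
E
```

```text
t: 1.4
tool_pos: [0.5385, 0.1964, 0.1287]
eef_rot: [0.983, 0.183, -0.001, 0.001]
ft_force: [-0.1, -0.4, 0.7]
width: 0.0856
1.4 [0.53851109 0.19640557 0.12871837] [ 9.83120445e-01  1.82955081e-01 -1.16627131e-03  5.17580860e-04] [-0.09712943 -0.3675442   0.65615852]
```

View pics/w1.png

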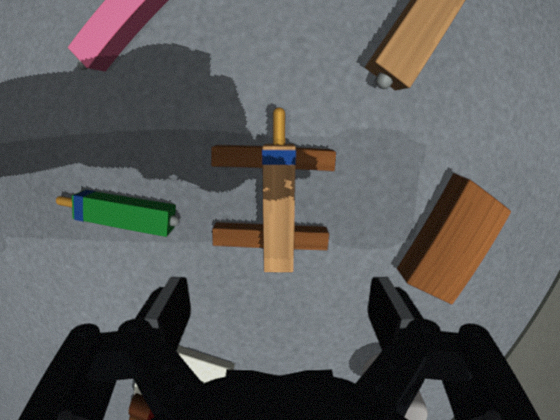

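The bar is well aligned between the jaws: band at (279,156), near end at (279,268). I'll cross-check with fisheye rays onto its top plane.

```bash
cat >> h.py <<'E'
def fray(f,u,v,z):
    a=np.array([(u-f["cx"]),(v-f["cy"])]);r=np.hypot(*a);th=r/f["fx"]
    d=np.array([*(a/r*np.sin(th)),np.cos(th)]);d=f["T"][:3,:3]@d;o=f["T"][:3,3]
    return o+d*(z-o[2])/d[2]
E
python3 - <<'E'
from h import *
f=load("wrist",1)
hsv=cv2.cvtColor(f["img"],cv2.COLOR_RGB2HSV)
img=cv2.imread("pics/w1.png")
cv2.imwrite("pics/w1c.png",cv2.resize(img[100:285,205:345],None,fx=3.2,fy=3.2,interpolation=cv2.INTER_CUBIC))
for u,v in [(264,150),(296,150),(264,252),(294,252)]:print(u,v,fray(f,u,v,.046))
E
```

```text
264 150 [0.50852802 0.24154592 0.046     ]
296 150 [0.53203561 0.25064402 0.046     ]
264 252 [0.53885923 0.15998978 0.046     ]
294 252 [0.56295442 0.16931597 0.046     ]
```

View pics/w1c.png

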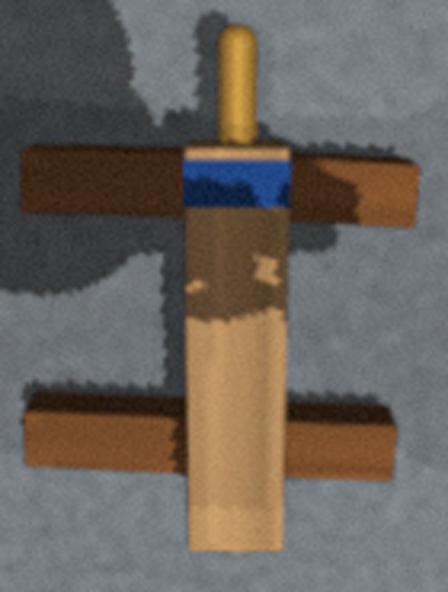

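Run:
```python
from h import *
f=load("wrist",1)
a=fray(f,279.2,146.3,.046);b=fray(f,278.7,257.8,.046);print(a,b,(a+b)/2,np.linalg.norm(a-b),np.degrees(np.arctan2(-(a-b)[0],(a-b)[1])))
from plant import state
q=state()["eef_rot"];from scipy.spatial.transform import Rotation as R
print(R.from_quat(q).as_matrix().round(3))
```

```text
[0.51864741 0.24857428 0.046     ] [0.55264233 0.15944319 0.046     ] [0.53564487 0.20400873 0.046     ] 0.09539395315609646 20.87703380087338
[[ 0.933  0.361 -0.001]
 [ 0.361 -0.933 -0.001]
 [-0.002  0.001 -1.   ]]
```

Run:
```python
from h import *
f=load("wrist",1)
print(f["T"][:3,3])
for v in (146.3,149.5):
  a=fray(f,279.2,v,.046);b=fray(f,278.7,271.8,.046);print(a,b,(a+b)/2,np.linalg.norm(a-b),np.degrees(np.arctan2(-(a-b)[0],(a-b)[1])))
c=fray(f,279.2,100+25/3.2,.033);print(c)
```

```text
[0.51046027 0.27013347 0.30257983]
[0.51864741 0.24857428 0.046     ] [0.55756992 0.14668057 0.046     ] [0.53810866 0.19762742 0.046     ] 0.10907469439380685 20.906420983270074
[0.51956573 0.24619799 0.046     ] [0.55756992 0.14668057 0.046     ] [0.53856782 0.19643928 0.046     ] 0.10652715229635783 20.90109531636119
[0.50753865 0.27730573 0.033     ]
```

```bash
python3 -m jog '[[[0,0,0.04,0],[0,0,0.075,0],[0,0,0.1,0],[0,0,0.114,0],[0,0,0.114,0],[0,0,0.114,0]]]' 0
python3 -m jog '[[[0,0,0,0],[0,0,0,0],[0,0,0,0],[0,0,0,0],[0,0,0,0],[0,0,0,0],[0,0,0,0],[0,0,0,0],[0,0,0,0],[0,0,0,0],[0,0,0,0],[0,0,0,0]]]' 1 70
```

```text
t: 1.95
tool_pos: [0.5372, 0.198, 0.0158]
eef_rot: [0.983, 0.184, -0.001, 0.0]
ft_force: [0.0, 0.3, 0.1]
width: 0.0853
t: 2.95
tool_pos: [0.5372, 0.1979, 0.0158]
eef_rot: [0.983, 0.184, -0.001, 0.0]
ft_force: [0.9, 0.2, -0.1]
width: 0.0001
```

Run:
```python
from h import *
from plant import state, vision
for n in ["wrist","scene"]:
    f=vision.grab_frame(n); cv2.imwrite(f"pics/{n}2.png",f["img"][:,:,::-1]); np.savez(f"pics/{n}2.npz",**f)
b=cv2.imread("pics/scene2.png")[130:270,240:400];a=cv2.imread("pics/wrist2.png")
cv2.imwrite("pics/m2.png",np.hstack([cv2.resize(a,(420,315)),cv2.resize(b,(360,315))]))
```

```text
(no output)
```

View pics/m2.png

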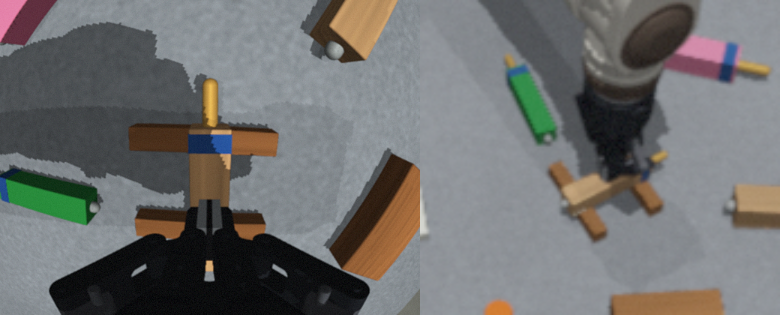

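Run:
```python
from h import *
from plant import state, vision
f=vision.grab_frame("side"); cv2.imwrite(f"pics/side2.png",f["img"][:,:,::-1]); np.savez("pics/side2.npz",**f)
b=cv2.imread("pics/scene2.png")[170:250,280:380];a=cv2.imread("pics/wrist2.png")[160:420,180:400];c=cv2.imread("pics/side2.png")[120:230,210:310]
cv2.imwrite("pics/m3.png",np.hstack([cv2.resize(x,(390,0) if 0 else (int(x.shape[1]*290/x.shape[0]),290),interpolation=cv2.INTER_CUBIC) for x in (a,b,c)])[:, :800])
W=cloud(f);print(state()["width"],state()["t"],state()["tool_pos"])
```

```text
-8.15224432244723e-05 3.1 [0.53724552 0.19795545 0.01581667]
```

View pics/m3.png

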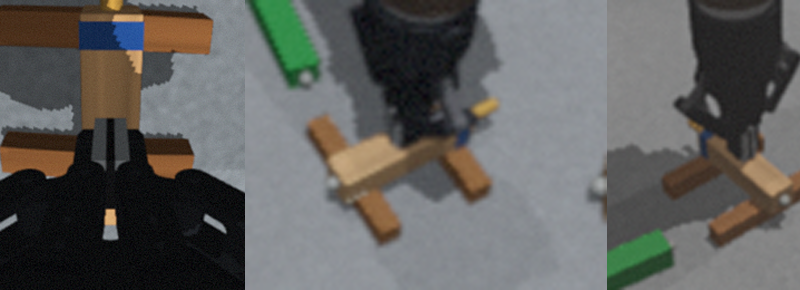

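Run:
```python
from h import *
for n,b in [("side",(120,230,210,310)),("scene",(170,250,280,380))]:
    f=load(n,2);W=cloud(f);im=f["img"].astype(int)
    w=W[b[0]:b[1],b[2]:b[3]];i=im[b[0]:b[1],b[2]:b[3]]
    d=(i.max(-1)<60)&(w[...,2]>0.01)&(abs(w[...,0]-.538)<.05)&(abs(w[...,1]-.198)<.05)
    P=w[d];print(n,len(P));
    o=np.argsort(P[:,2]);print(P[o[:12]].round(3))
f=load("wrist",2)
d=f["depth"]
for u,v in [(270,280),(285,280),(278,280),(272,270),(285,270),(278,210)]:
    a=np.array([u-f["cx"],v-f["cy"]]);r=np.hypot(*a)+1e-9;th=r/f["fx"];ray=np.array([*(a/r*np.tan(th)),1])*d[v,u]
    print(u,v,(f["T"][:3,:3]@ray+f["T"][:3,3]).round(3))
print(f["T"][:3,3])
```

```text
side 1554
[[0.51  0.236 0.021]
 [0.508 0.238 0.023]
 [0.509 0.231 0.028]
 [0.51  0.234 0.029]
 [0.509 0.237 0.031]
 [0.509 0.238 0.033]
 [0.51  0.232 0.034]
 [0.511 0.236 0.037]
 [0.51  0.232 0.037]
 [0.509 0.235 0.042]
 [0.552 0.198 0.055]
 [0.54  0.187 0.055]]
scene 873
[[0.516 0.227 0.045]
 [0.547 0.203 0.058]
 [0.551 0.202 0.059]
 [0.551 0.2   0.059]
 [0.553 0.196 0.062]
 [0.55  0.194 0.063]
 [0.553 0.194 0.064]
 [0.552 0.199 0.065]
 [0.554 0.196 0.07 ]
 [0.551 0.194 0.07 ]
 [0.553 0.199 0.071]
 [0.55  0.194 0.072]]
270 280 [0.53  0.207 0.065]
285 280 [0.536 0.21  0.066]
278 280 [0.533 0.208 0.066]
272 270 [0.53  0.207 0.056]
285 270 [0.536 0.209 0.056]
278 210 [0.524 0.232 0.047]
[0.50889133 0.27154629 0.18963925]
```

Run:
```python
from h import *
def proj(f,p):
    c=f["T"][:3,:3].T@(np.array(p)-f["T"][:3,3]);return (f["cx"]+f["fx"]*c[0]/c[2],f["cy"]+f["fy"]*c[1]/c[2])
for n,b in [("side",(120,230,210,310)),("scene",(170,250,280,380))]:
    f=load(n,2)
    print(n,[np.round(proj(f,(.5372,.198,z)),1) for z in (.0158,.035,.046,.1)])
    im=cv2.imread(f"pics/{n}2.png")[b[0]:b[1],b[2]:b[3]];im=cv2.resize(im,None,fx=4,fy=4,interpolation=cv2.INTER_CUBIC)
    for z,c in ((.0158,(0,0,255)),(.046,(0,255,0)),(.1,(255,255,0))):
        u,v=proj(f,(.5372,.198,z));cv2.circle(im,(int((u-b[2])*4),int((v-b[0])*4)),3,c,-1)
    cv2.imwrite(f"pics/q_{n}.png",im)
a=cv2.imread("pics/q_side.png");b=cv2.imread("pics/q_scene.png");h=max(a.shape[0],b.shape[0])
o=np.zeros((h,800,3),np.uint8);o[:a.shape[0],:400]=a[:,:400];o[:b.shape[0],400:]=b[:,:400];cv2.imwrite("pics/q.png",o)
```

```text
side [array([262. , 187.7]), array([261.6, 182.1]), array([261.5, 178.9]), array([260.5, 162.1])]
scene [array([322., 214.]), array([322.5, 210. ]), array([322.9, 207.6]), array([324.4, 195.5])]
```

View pics/q.png

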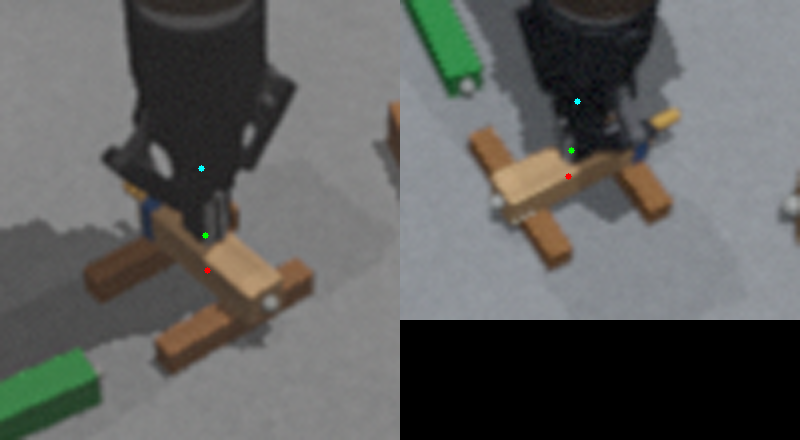

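The fingers shut to 0 mm with nothing held. The picture shows the tips inside the bar's outline, and the bar hasn't moved. I'll open and look before trying again.

```bash
python3 -m jog '[[[0,0,0,0],[0,0,0,0],[0,0,0,0],[0,0,0,0],[0,0,0,0],[0,0,0,0],[0,0,0,0],[0,0,0,0]]]' 0 20
python3 - <<'E'
from h import *
from plant import state, vision
for n in ["wrist","scene","side"]:
    f=vision.grab_frame(n); cv2.imwrite(f"pics/{n}3.png",f["img"][:,:,::-1]); np.savez(f"pics/{n}3.npz",**f)
b=cv2.imread("pics/scene3.png")[170:250,280:380];a=cv2.imread("pics/wrist3.png")[90:420,100:450];c=cv2.imread("pics/side3.png")[120:230,210:310]
cv2.imwrite("pics/m4.png",np.hstack([cv2.resize(x,(int(x.shape[1]*290/x.shape[0]),290),interpolation=cv2.INTER_CUBIC) for x in (a,b,c)])[:, :800])
E
```

```text
t: 3.77
tool_pos: [0.5372, 0.1979, 0.0158]
eef_rot: [0.983, 0.184, -0.001, 0.0]
ft_force: [0.4, -0.6, -0.2]
width: 0.0855
```

View pics/m4.png

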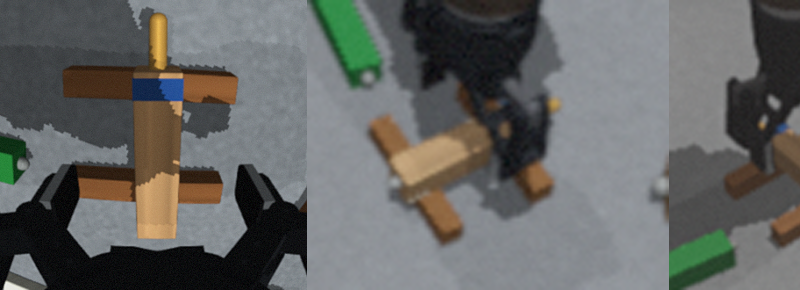

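The bar is where it was and the jaws are either side of it. I'll close in smaller stages and watch the width.

```bash
python3 -m jog '[[[0,0,0,0],[0,0,0,0],[0,0,0,0],[0,0,0,0],[0,0,0,0]]]' 0.6 40
python3 -m jog '[[[0,0,0,0],[0,0,0,0],[0,0,0,0],[0,0,0,0]]]' 0.72 40
python3 -m jog '[[[0,0,0,0],[0,0,0,0],[0,0,0,0],[0,0,0,0]]]' 0.8 40
```

```text
t: 4.33
tool_pos: [0.5372, 0.198, 0.0158]
eef_rot: [0.983, 0.184, -0.001, 0.0]
ft_force: [-0.1, 0.0, 0.9]
width: 0.0342
t: 4.67
tool_pos: [0.5372, 0.198, 0.0158]
eef_rot: [0.983, 0.184, -0.001, 0.0]
ft_force: [0.5, -0.1, -0.1]
width: 0.0237
t: 5.0
tool_pos: [0.5372, 0.198, 0.0158]
eef_rot: [0.983, 0.184, -0.001, 0.0]
ft_force: [0.7, 0.4, 0.2]
width: 0.0166
```

Run:
```python
from h import *
from plant import state, vision
for n in ["wrist","scene"]:
    f=vision.grab_frame(n); cv2.imwrite(f"pics/{n}4.png",f["img"][:,:,::-1]); np.savez(f"pics/{n}4.npz",**f)
b=cv2.imread("pics/scene4.png")[170:250,280:380];a=cv2.imread("pics/wrist4.png")[200:420,150:410]
cv2.imwrite("pics/m5.png",np.hstack([cv2.resize(x,(int(x.shape[1]*350/x.shape[0]),350),interpolation=cv2.INTER_CUBIC) for x in (a,b)])[:, :800])
```

```text
(no output)
```

View pics/m5.png

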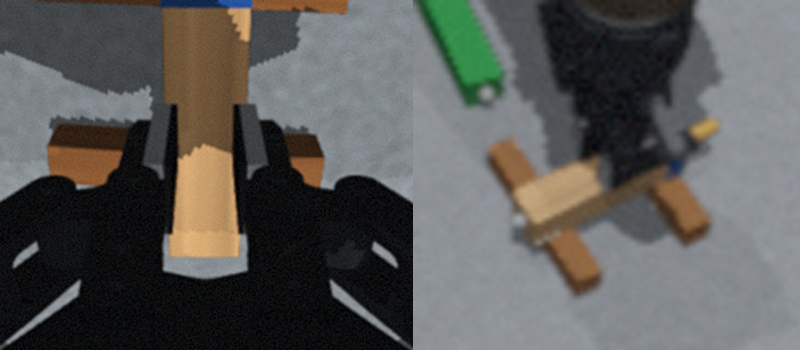

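```bash
python3 -m jog '[[[0,0,0,0],[0,0,0,0],[0,0,0,0],[0,0,0,0],[0,0,0,0]]]' 0.5 40
python3 -m jog '[[[0.004,0,0,0],[0.008,0,0,0],[0.012,0,0,0],[0.016,0,0,0],[0.02,0,0,0],[0.02,0,0,0]]]'
python3 - <<'E'
from h import *
from plant import state, vision
for n in ["wrist","scene"]:
    f=vision.grab_frame(n); cv2.imwrite(f"pics/{n}5.png",f["img"][:,:,::-1]); np.savez(f"pics/{n}5.npz",**f)
b=cv2.imread("pics/scene5.png")[170:250,280:380];a=cv2.imread("pics/wrist5.png")[80:420,150:410]
cv2.imwrite("pics/m6.png",np.hstack([cv2.resize(x,(int(x.shape[1]*450/x.shape[0]),450),interpolation=cv2.INTER_CUBIC) for x in (a,b)])[:, :800])
E
```

```text
t: 5.52
tool_pos: [0.5372, 0.198, 0.0158]
eef_rot: [0.983, 0.184, -0.001, 0.0]
ft_force: [-0.4, -0.5, -0.1]
width: 0.0428
t: 6.02
tool_pos: [0.5566, 0.2055, 0.0156]
eef_rot: [0.983, 0.184, -0.001, 0.0]
ft_force: [-0.6, -0.0, -0.4]
width: 0.0425
```

View pics/m6.png

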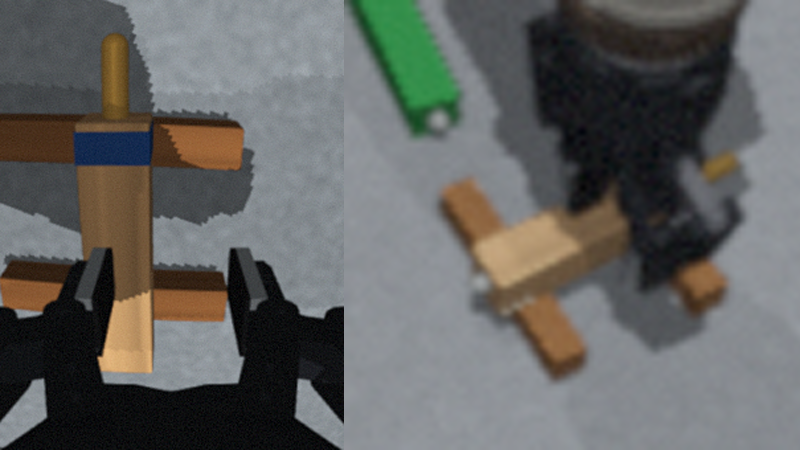

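Run:
```python
from h import *
from scipy.spatial.transform import Rotation as R
f=load("wrist",5);d=f["depth"];T=f["T"]
q=R.from_quat([.983,.184,-.001,0]).as_matrix();tcp=np.array([.5566,.2055,.0156])
for u,v in [(330,268),(333,268),(331,272),(336,275),(340,285),(345,300),(225,268),(222,275),(220,290),(215,300),(200,262),(280,262),(300,275),(300,262)]:
    a=np.array([u-f["cx"],v-f["cy"]]);r=np.hypot(*a)+1e-9;th=r/f["fx"];ray=np.array([*(a/r*np.tan(th)),1])*d[v,u]
    p=T[:3,:3]@ray+T[:3,3]
    print(u,v,f["img"][v,u],p.round(4),"tool",((p-tcp)@q).round(4))
```

```text
330 268 [66 72 73] [0.5749 0.2246 0.0544] tool [ 0.0239 -0.0112 -0.0389]
333 268 [63 66 65] [0.5763 0.225  0.0543] tool [ 0.0254 -0.0111 -0.0387]
331 272 [67 68 71] [0.5748 0.2246 0.0586] tool [ 0.0238 -0.0112 -0.043 ]
336 275 [60 61 64] [0.5767 0.2251 0.0612] tool [ 0.0257 -0.011  -0.0456]
340 285 [70 71 75] [0.5768 0.2253 0.0708] tool [ 0.0259 -0.0112 -0.0552]
345 300 [60 63 67] [0.5768 0.2253 0.0827] tool [ 0.0258 -0.0112 -0.0672]
225 268 [61 63 64] [0.5293 0.2062 0.0533] tool [-0.0253 -0.0105 -0.0377]
222 275 [68 71 74] [0.529  0.2072 0.0626] tool [-0.0252 -0.0116 -0.0469]
220 290 [60 66 65] [0.5302 0.2068 0.0743] tool [-0.0242 -0.0108 -0.0587]
215 300 [61 64 62] [0.5295 0.2064 0.082 ] tool [-0.025  -0.0107 -0.0664]
200 262 [133 138 145] [0.5128 0.1754 0.    ] tool [-0.0517  0.0123  0.0157]
280 262 [134 140 143] [ 5.616e-01  1.950e-01 -2.000e-04] tool [0.0009 0.0116 0.0158]
300 275 [130 138 143] [5.773e-01 1.909e-01 1.000e-04] tool [0.014  0.0211 0.0155]
300 262 [136 143 147] [ 0.5736  0.1997 -0.    ] tool [0.0138 0.0116 0.0156]
```

The depth images show the pads ending about 36 mm behind the reported TCP. So the fingers were above the bar the whole time, not through it, and the reported tool height disagrees with the cameras. I'll quantify the difference.

```bash
cat >> h.py <<'E'
def fcloud(f):
    d=f["depth"];v,u=np.indices(d.shape);x=u-f["cx"];y=v-f["cy"];r=np.hypot(x,y)+1e-9;k=np.tan(r/f["fx"])/r
    P=np.stack([x*k*d,y*k*d,d],-1);W=P@f["T"][:3,:3].T+f["T"][:3,3];W[d<=0]=np.nan;return W
E
python3 - <<'E'
from h import *
from scipy.spatial.transform import Rotation as R
for k,tcp,qq in [(0,(.1534,.5279,.1993),(.7997,.6004,-.0005,.0004)),(1,(.5385,.1964,.1287),(.983,.183,-.001,.001)),(2,(.5372,.198,.0158),(.983,.184,-.001,0)),(3,(.5372,.198,.0158),(.983,.184,-.001,0)),(4,(.5372,.198,.0158),(.983,.184,-.001,0)),(5,(.5566,.2055,.0156),(.983,.184,-.001,0))]:
    f=load("wrist",k);W=fcloud(f);t=(W-np.array(tcp))@R.from_quat(qq).as_matrix()
    m=(abs(t[...,0])<.06)&(abs(t[...,1])<.02)&(t[...,2]<-.02)&(f["img"].max(-1)<95)&(W[...,2]>.05)
    P=t[m];print(k,m.sum(),"tips z max",np.sort(P[:,2])[-6:].round(4),"x",P[P[:,2]>P[:,2].max()-.006][:,0].min().round(4),P[P[:,2]>P[:,2].max()-.006][:,0].max().round(4))
E
```

```text
0 26271 tips z max [-0.0443 -0.0441 -0.0439 -0.0437 -0.0434 -0.0434] x -0.0492 0.049
1 26448 tips z max [-0.0444 -0.0441 -0.0439 -0.0439 -0.0437 -0.0436] x -0.0495 0.0493
2 37666 tips z max [-0.0359 -0.0358 -0.0356 -0.0356 -0.0355 -0.0354] x -0.0124 0.0122
3 26292 tips z max [-0.0443 -0.0443 -0.0443 -0.0441 -0.044  -0.0433] x -0.0492 0.0492
4 37561 tips z max [-0.0343 -0.0343 -0.0343 -0.0343 -0.0343 -0.0342] x -0.0214 0.0213
5 35398 tips z max [-0.0347 -0.0347 -0.0346 -0.0345 -0.0345 -0.0344] x -0.0325 0.0319
```

Fully open tips read −43.5 mm. The spec puts them at −13 mm, so the reported TCP is about 30.5 mm too low. I'll re-centre, open and go down about 30 mm further, watching the force.

```bash
python3 -m jog '[[[0,0,0,0],[0,0,0,0],[-0.01,0,0,0],[-0.02,0,0,0],[-0.02,0,0,0],[-0.02,0,0,0]]]' 0
python3 -m jog '[[[0,0,0.01,0],[0,0,0.018,0],[0,0,0.024,0],[0,0,0.029,0],[0,0,0.029,0],[0,0,0.029,0]]]' 0
python3 - <<'E'
from h import *
from plant import state, vision
for n in ["wrist","scene"]:
    f=vision.grab_frame(n); cv2.imwrite(f"pics/{n}6.png",f["img"][:,:,::-1]); np.savez(f"pics/{n}6.npz",**f)
b=cv2.imread("pics/scene6.png")[170:250,280:380];a=cv2.imread("pics/wrist6.png")[80:420,100:460]
cv2.imwrite("pics/m7.png",np.hstack([cv2.resize(x,(int(x.shape[1]*350/x.shape[0]),350),interpolation=cv2.INTER_CUBIC) for x in (a,b)])[:, :800])
E
```

```text
t: 6.62
tool_pos: [0.5373, 0.198, 0.0159]
eef_rot: [0.983, 0.184, -0.001, 0.0]
ft_force: [0.2, -0.6, -0.5]
width: 0.0857
t: 7.12
tool_pos: [0.537, 0.1979, -0.0137]
eef_rot: [0.983, 0.184, -0.001, 0.0]
ft_force: [-0.0, -0.7, 0.2]
width: 0.0855
```

View pics/m7.png

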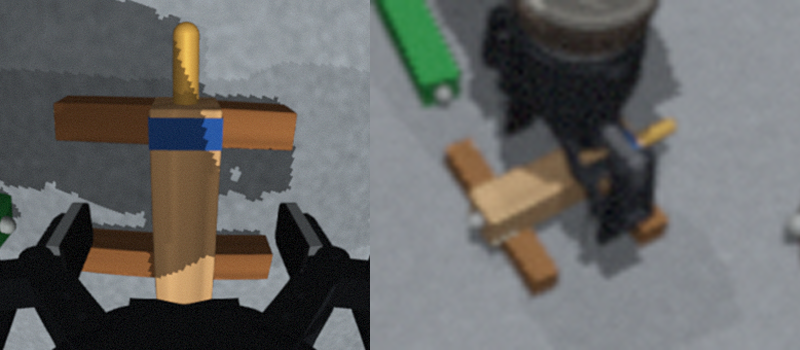

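```bash
python3 -m jog '[[[0,0,0,0],[0,0,0,0],[0,0,0,0],[0,0,0,0],[0,0,0,0],[0,0,0,0],[0,0,0,0],[0,0,0,0],[0,0,0,0],[0,0,0,0]]]' 1 70
```

```text
t: 8.05
tool_pos: [0.5377, 0.1981, -0.0125]
eef_rot: [0.983, 0.184, -0.0, 0.0]
ft_force: [-0.8, -1.1, 4.4]
width: 0.0249
```

Gripped at 25–26 mm. Next: lift, traverse, then check.

```bash
python3 -m jog '[[[0,0,-0.015,0],[0,0,-0.05,0],[0,0,-0.09,0],[0,0,-0.13,0],[0,0,-0.15,0.0],[0,0,-0.15,0]]]'
python3 -m jog '[[[-0.014,0.03,0,0.03],[-0.028,0.06,0,0.06],[-0.043,0.09,0,0.09],[-0.058,0.12,0,0.12],[-0.075,0.155,0,0.16],[-0.09,0.19,0,0.19],[-0.106,0.22,0,0.22],[-0.121,0.25,0,0.25],[-0.136,0.28,0,0.28],[-0.151,0.31,0,0.31],[-0.165,0.34,0,0.34],[-0.172,0.355,0,0.347],[-0.172,0.355,0,0.347],[-0.172,0.355,0,0.347],[-0.172,0.355,0,0.347]]]'
python3 - <<'E'
from h import *
from plant import state, vision
s=state();print(s["t"],s["tool_pos"],s["eef_rot"],s["ft_force"])
for n in ["wrist","scene","side"]:
    f=vision.grab_frame(n); cv2.imwrite(f"pics/{n}7.png",f["img"][:,:,::-1]); np.savez(f"pics/{n}7.npz",**f)
b=cv2.imread("pics/side7.png")[180:410,230:400];a=cv2.imread("pics/wrist7.png")
cv2.imwrite("pics/m8.png",np.hstack([cv2.resize(x,(int(x.shape[1]*380/x.shape[0]),380),interpolation=cv2.INTER_CUBIC) for x in (a,b)])[:, :800])
E
```

```text
t: 8.55
tool_pos: [0.5396, 0.1989, 0.1425]
eef_rot: [0.983, 0.184, 0.003, -0.0]
ft_force: [1.0, 0.2, -1.6]
width: 0.0252
t: 9.8
tool_pos: [0.5075, -0.1937, 0.1405]
eef_rot: [1.0, 0.012, 0.002, -0.001]
ft_force: [-0.2, 1.0, -2.8]
width: 0.0247
9.8 [ 0.50749778 -0.19367166  0.14050008] [ 0.9999248   0.01202368  0.00206506 -0.0012464 ] [-0.18470613  1.02817072 -2.78192055]
```

View pics/m8.png

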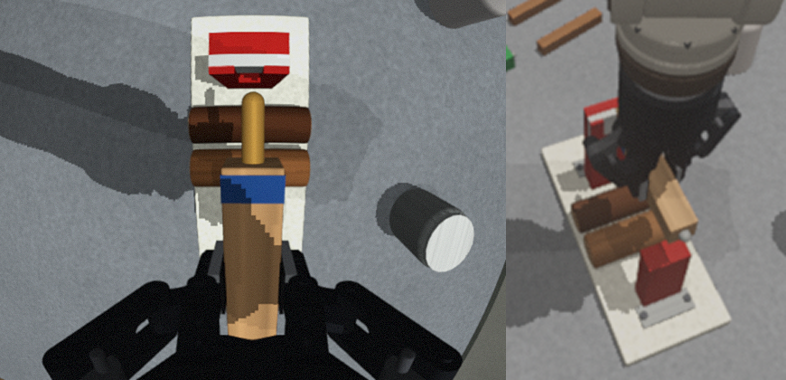

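The bar is held, with its brass tip at wrist (253,97) in the mosaic pointing at the grooved post's top (249,50). I'll measure the post and bar from this view.

Run:
```python
from h import *
f=load("wrist",7);W=fcloud(f);im=f["img"];hsv=cv2.cvtColor(im,cv2.COLOR_RGB2HSV)
H,S,V=[hsv[...,i] for i in range(3)]
def rect(m,name):
    P=W[m];r=cv2.minAreaRect(P[:,:2].astype(np.float32)*1000);print(name,m.sum(),"z",np.median(P[:,2]).round(4),np.round(r[0],1),np.round(r[1],1),round(r[2],2),"x",P[:,0].min().round(4),P[:,0].max().round(4),"y",P[:,1].min().round(4),P[:,1].max().round(4))
z=W[...,2]
top=(z>.147)&(z<.158)&(W[...,1]>-.12)&(W[...,1]<-.03)&(abs(W[...,0]-.505)<.04)&(np.indices(z.shape)[0]<110)
rect(top,"grooved post top")
rect((z>.010)&(z<.020)&(S<50)&(abs(W[...,0]-.505)<.09)&(W[...,1]>-.33),"base")
red=top&((H<8)|(H>172))&(S>120); rect(red,"red part top")
# brass pin: orange-ish hue, z around .18
brass=(H>14)&(H<28)&(S>130)&(z>.15)&(z<.21)
n,l,st,c=cv2.connectedComponentsWithStats(brass.astype(np.uint8));
for i in range(1,n):
    if st[i,4]>80: print(st[i])
wood=(H>8)&(H<28)&(z>.17)&(z<.22); rect(wood,"bar all")
pin=wood&(W[...,1]>-.133); rect(pin,"pin"); P=W[pin]; k=np.polyfit(P[:,1],P[:,0],1);print("pin dir",k[0],"tip",P[:,1].max(),"top z vs y",np.percentile(P[:,2],[50,95]))
b=wood&(W[...,1]<-.14)&(W[...,1]>-.21);P=W[b];print("bar top plane",np.linalg.lstsq(np.c_[P[:,:2]-[.505,-.17],np.ones(len(P))],P[:,2],rcond=None)[0])
for yy in np.arange(-.20,-.14,.01):
    q=P[abs(P[:,1]-yy)<.003]; print(yy.round(3),q[:,0].min().round(4),q[:,0].max().round(4))
cv2.imwrite("pics/w7c.png",cv2.resize(f["img"][20:200,180:380,::-1],None,fx=3.3,fy=3.3,interpolation=cv2.INTER_CUBIC))
```

```text
grooved post top 3940 z 0.152 [503.  -84.5] [44.5 24.6] 1.34 x 0.4808 0.5253 y -0.0973 -0.0719
base 11317 z 0.015 [ 504.9 -150.8] [121.1 266.6] 1.41 x 0.4417 0.5676 y -0.2855 -0.0163
red part top 2576 z 0.1519 [502.9 -84.7] [43.7 24.2] 1.34 x 0.4809 0.525 y -0.0973 -0.0722
[ 266  102   32   84 1952]
bar all 12271 z 0.1989 [ 509.2 -173.4] [112.8  70.9] 62.6 x 0.4641 0.5395 y -0.2319 -0.1085
pin 1535 z 0.1903 [ 505.9 -120.8] [ 9.8 24.5] 1.09 x 0.5009 0.5108 y -0.133 -0.1085
pin dir -0.007840190996570994 tip -0.10850053402512767 top z vs y [0.19033882 0.19177439]
bar top plane [-0.00525476 -0.00196217  0.19913621]
-0.2 0.4941 0.5214
-0.19 0.4762 0.5214
-0.18 0.472 0.5318
-0.17 0.4937 0.5201
-0.16 0.4938 0.5197Traceback (most recent call last):
  File "<stdin>", line 20, in <module>
    return umr_minimum(a, axis, None, out, keepdims, initial, where)
ValueError: zero-size array to reduction operation minimum which has no identity
```

```bash
python3 -m jog '[[[-0.002,0,0.02,0],[-0.002,0,0.038,0],[-0.002,0,0.048,0],[-0.002,0,0.048,0],[-0.002,0,0.048,0]]]'
python3 - <<'E'
from h import *
from plant import state, vision
s=state();print(s["t"],s["tool_pos"],s["eef_rot"],s["ft_force"])
f=vision.grab_frame("wrist");np.savez("pics/wrist8.npz",**f)
cv2.imwrite("pics/w8c.png",cv2.resize(f["img"][10:190,180:380,::-1],None,fx=3.2,fy=3.2,interpolation=cv2.INTER_CUBIC))
W=fcloud(f);z=W[...,2];hsv=cv2.cvtColor(f["img"],cv2.COLOR_RGB2HSV);H=hsv[...,0]
pin=(H>8)&(H<28)&(z>.12)&(z<.16)&(W[...,1]>-.133)&(abs(W[...,0]-.505)<.02);P=W[pin]
print("pin",P[:,1].max(),[(P[abs(P[:,1]-y)<.002][:,0].min().round(4),P[abs(P[:,1]-y)<.002][:,0].max().round(4)) for y in (-.13,-.122,-.115)],P[:,2].max())
E
```

```text
t: 10.37
tool_pos: [0.5061, -0.1927, 0.0934]
eef_rot: [1.0, 0.013, 0.002, -0.001]
ft_force: [0.7, -0.1, -1.6]
width: 0.0251
10.3667 [ 0.50610856 -0.19269677  0.09342484] [ 0.99991127  0.01305861  0.00241672 -0.00104244] [ 0.67387896 -0.10337593 -1.6133885 ]
pin -0.08554746499375353 [(np.float64(0.4996), np.float64(0.5091)), (np.float64(0.4994), np.float64(0.5093)), (np.float64(0.4993), np.float64(0.5091))] 0.15301501968208583
```

View pics/w8c.png

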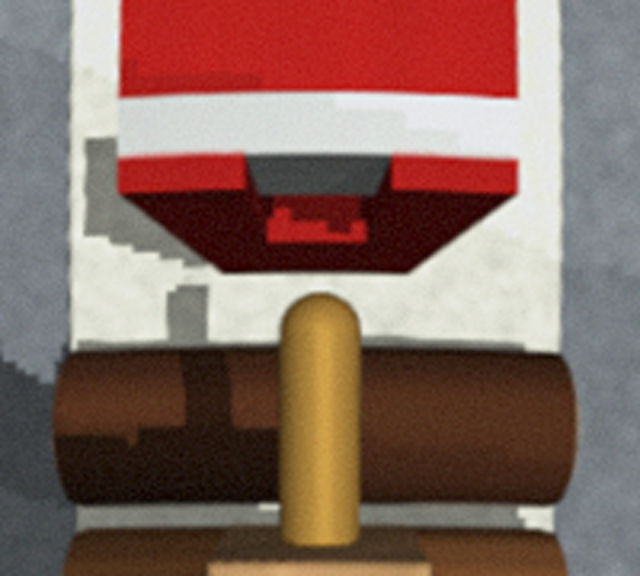

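Pin (319,300) lines up with the groove (318,175) in x. Now I push toward the floor in stages.

```bash
python3 -m jog '[[[0,-0.006,0,0],[0,-0.012,0,0],[0,-0.016,0,0],[0,-0.02,0,0],[0,-0.02,0,0],[0,-0.02,0,0]]]'
python3 -m jog '[[[0,-0.004,0,0],[0,-0.008,0,0],[0,-0.01,0,0],[0,-0.01,0,0],[0,-0.01,0,0]]]'
```

```text
t: 10.92
tool_pos: [0.5064, -0.1731, 0.0948]
eef_rot: [1.0, 0.013, 0.004, -0.0]
ft_force: [0.6, -4.2, 0.3]
width: 0.0249
t: 11.33
tool_pos: [0.5063, -0.1642, 0.095]
eef_rot: [1.0, 0.013, 0.004, 0.001]
ft_force: [0.7, -8.5, -0.7]
width: 0.0248
```

```bash
python3 -m jog '[[[0,-0.003,0,0],[0,-0.006,0,0],[0,-0.0083,0,0],[0,-0.0083,0,0],[0,-0.0083,0,0]]]'
python3 - <<'E'
from h import *
from plant import state, vision
for n in ["wrist","side"]:
    f=vision.grab_frame(n); cv2.imwrite(f"pics/{n}9.png",f["img"][:,:,::-1]); np.savez(f"pics/{n}9.npz",**f)
s=state();print(s["t"],s["tool_pos"],s["eef_rot"],s["ft_force"],s["moment"])
a=cv2.imread("pics/wrist9.png")[0:300,150:410];b=cv2.imread("pics/side9.png")[220:400,240:380]
cv2.imwrite("pics/m9.png",np.hstack([cv2.resize(x,(int(x.shape[1]*450/x.shape[0]),450),interpolation=cv2.INTER_CUBIC) for x in (a,b)])[:, :800])
W=fcloud(dict(np.load("pics/wrist9.npz")));f=load("wrist",9);hsv=cv2.cvtColor(f["img"],cv2.COLOR_RGB2HSV);H=hsv[...,0];z=W[...,2]
b=(H>8)&(H<28)&(hsv[...,1]>60)&(z>.14)&(z<.17)&(abs(W[...,0]-.505)<.02)&(W[...,1]<-.1)&(W[...,1]>-.19)&(np.indices(z.shape)[0]<250)
P=W[b];print(len(P),np.linalg.lstsq(np.c_[P[:,:2]-[.505,-.157],np.ones(len(P))],P[:,2],rcond=None)[0],P[:,1].max())
E
```

```text
t: 11.75
tool_pos: [0.5061, -0.1575, 0.0953]
eef_rot: [1.0, 0.012, 0.004, 0.002]
ft_force: [-0.8, -10.4, -0.0]
width: 0.0248
11.85 [ 0.50612299 -0.15760974  0.09532072] [0.99991629 0.01213105 0.00388381 0.00227113] [  0.04589952 -10.58392654   0.02524281] [-2.0892479   0.02646031  0.01688668]
2805 [ 0.0166219  -0.190924    0.16026995] -0.1000097412978436
```

View pics/m9.png

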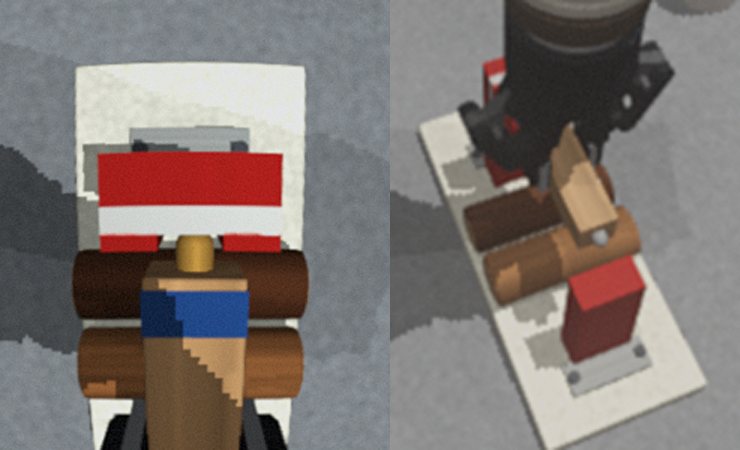

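Run:
```python
from h import *
f=load("wrist",9);W=fcloud(f);z=W[...,2]
for yy in np.arange(-.19,-.09,.006):
    m=(abs(W[...,1]-yy)<.003)&(z>.13)&(abs(W[...,0]-.505)<.011)&(f["img"][...,0]>70)
    q=W[m]; 
    if len(q): print(yy.round(3),len(q),np.median(q[:,2]).round(4),np.percentile(q[:,2],[10,90]).round(4))
```

```text
-0.19 392 0.154 [0.1533 0.1546]
-0.184 426 0.154 [0.1534 0.1546]
-0.178 463 0.1539 [0.1533 0.1546]
-0.172 496 0.1539 [0.1532 0.1546]
-0.166 536 0.1539 [0.1532 0.1545]
-0.16 574 0.1539 [0.1532 0.1546]
-0.154 620 0.1539 [0.1532 0.1546]
-0.148 702 0.1539 [0.1531 0.1548]
-0.142 708 0.1538 [0.1532 0.1546]
-0.136 756 0.1538 [0.1531 0.1545]
-0.13 787 0.1538 [0.153  0.1544]
-0.124 838 0.1538 [0.153  0.1545]
-0.118 455 0.1539 [0.153  0.1545]
-0.106 553 0.1535 [0.1526 0.1543]
-0.1 474 0.1451 [0.1428 0.1522]
-0.094 668 0.1513 [0.1434 0.1525]
```

```bash
python3 -m jog '[[[0,-0.002,0,0],[0,-0.0035,0,0],[0,-0.0035,0,0],[0,-0.0035,0,0]]]'
python3 - <<'E'
from plant import state
s=state();print(s["t"],s["tool_pos"],s["eef_rot"],s["ft_force"],s["joint_efforts"].round(1))
E
```

```text
t: 12.18
tool_pos: [0.506, -0.1559, 0.0955]
eef_rot: [1.0, 0.011, 0.004, 0.004]
ft_force: [-0.1, -12.1, -1.3]
width: 0.0248
12.1833 [ 0.50597663 -0.15592858  0.09552593] [0.99991899 0.01146139 0.00386386 0.00396384] [ -0.09597214 -12.06413768  -1.29068481] [  6.  -48.2  46.    1.2   3.    0. ]
```

```bash
python3 -m jog '[[[0,-0.002,0.004,0],[0,-0.002,0.008,0],[0,-0.002,0.012,0],[0,-0.002,0.015,0],[0,-0.002,0.015,0],[0,-0.002,0.015,0]]]'
```

```text
t: 12.68
tool_pos: [0.5067, -0.156, 0.081]
eef_rot: [1.0, 0.011, 0.005, 0.006]
ft_force: [3.4, -11.3, -2.6]
width: 0.0248
```

Run:
```python
from h import *
from plant import state, vision
for n in ["wrist","side","scene"]:
    f=vision.grab_frame(n); cv2.imwrite(f"pics/{n}10.png",f["img"][:,:,::-1]); np.savez(f"pics/{n}10.npz",**f)
s=state();print(s["t"],s["tool_pos"],s["eef_rot"],s["ft_force"],s["moment"])
a=cv2.imread("pics/wrist10.png")[100:270,200:360];b=cv2.imread("pics/side10.png")[220:400,240:380]
cv2.imwrite("pics/m10.png",np.hstack([cv2.resize(x,(int(x.shape[1]*450/x.shape[0]),450),interpolation=cv2.INTER_CUBIC) for x in (a,b)])[:, :800])
f=load("wrist",10);W=fcloud(f);z=W[...,2]
for yy in np.arange(-.19,-.1,.012):
    m=(abs(W[...,1]-yy)<.003)&(z>.12)&(abs(W[...,0]-.505)<.03)&(f["img"][...,0]>70)
    q=W[m]; print(yy.round(3),len(q),np.median(q[:,2]).round(4),q[:,0].min().round(4),q[:,0].max().round(4))
```

```text
12.8333 [ 0.50666954 -0.1560653   0.08085161] [0.99991667 0.01061619 0.00454211 0.005772  ] [  2.89047435 -11.00359128  -3.00294921] [-2.32254225 -0.52714147 -0.18559791]
-0.19 368 0.1399 0.494 0.5195
-0.178 527 0.1398 0.4934 0.5194
-0.166 591 0.1397 0.4941 0.5208
-0.154 678 0.1396 0.4939 0.5186
-0.142 856 0.1394 0.4765 0.5339
-0.13 936 0.1392 0.4927 0.519
-0.118 874 0.1392 0.4929 0.5187
-0.106 225 0.1388 0.4927 0.5185
```

View pics/m10.png

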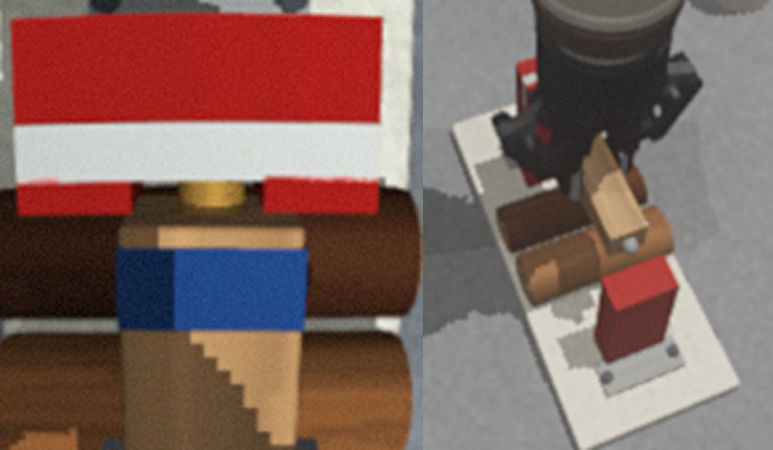

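The pin sits about 2 mm to +x of the groove centre (212 against 198 in the crop), still inside. I'll correct that and go on down.

```bash
python3 -m jog '[[[-0.001,-0.0017,0,-0.004],[-0.0025,-0.0017,0,-0.008],[-0.0025,-0.0018,0.003,-0.008],[-0.0025,-0.0018,0.006,-0.008],[-0.0025,-0.0019,0.009,-0.008],[-0.0025,-0.002,0.011,-0.008],[-0.0025,-0.002,0.011,-0.008]]]'
python3 - <<'E'
from h import *
from plant import state, vision
f=vision.grab_frame("wrist"); np.savez("pics/wrist11.npz",**f)
s=state();print(s["t"],s["tool_pos"],s["eef_rot"],s["ft_force"],s["moment"])
cv2.imwrite("pics/m11.png",cv2.resize(f["img"][100:270,200:360,::-1],None,fx=2.5,fy=2.5,interpolation=cv2.INTER_CUBIC))
E
```

```text
t: 13.42
tool_pos: [0.5048, -0.156, 0.0698]
eef_rot: [1.0, 0.014, 0.005, 0.007]
ft_force: [3.5, -9.7, -5.9]
width: 0.0248
13.4667 [ 0.50472908 -0.1560021   0.06962492] [0.99986467 0.01384681 0.00493398 0.00738655] [ 4.46007744 -9.45189916 -7.8243393 ] [-2.3668162  -0.92195844 -0.28796788]
```

View pics/m11.png

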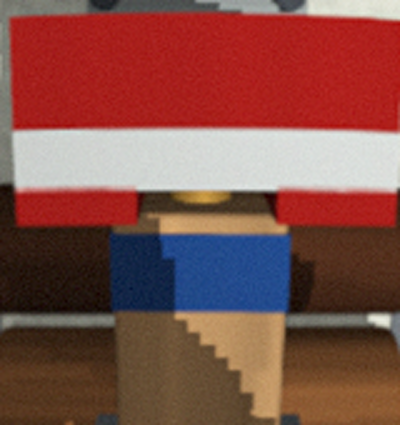

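```bash
python3 -m jog '[[[0,-0.0015,0.004,0],[0,-0.0014,0.008,0],[0,-0.0013,0.011,0],[0,-0.0013,0.014,0],[0,-0.0013,0.0155,0],[0,-0.0013,0.0155,0]]]'
python3 - <<'E'
from h import *
from plant import state, vision
for n in ["wrist","side"]:
    f=vision.grab_frame(n); cv2.imwrite(f"pics/{n}12.png",f["img"][:,:,::-1]); np.savez(f"pics/{n}12.npz",**f)
s=state();print(s["t"],s["tool_pos"],s["eef_rot"],s["ft_force"],s["moment"])
a=cv2.imread("pics/wrist12.png")[100:270,200:360];b=cv2.imread("pics/side12.png")[220:400,240:380]
cv2.imwrite("pics/m12.png",np.hstack([cv2.resize(x,(int(x.shape[1]*450/x.shape[0]),450),interpolation=cv2.INTER_CUBIC) for x in (a,b)])[:, :800])
f=load("wrist",12);W=fcloud(f);z=W[...,2]
for yy in np.arange(-.19,-.1,.012):
    m=(abs(W[...,1]-yy)<.003)&(z>.09)&(z<.125)&(abs(W[...,0]-.505)<.03)&(f["img"][...,0]>70)
    q=W[m]; print(yy.round(3),len(q),np.median(q[:,2]).round(4),q[:,0].min().round(4),q[:,0].max().round(4))
E
```

```text
t: 13.97
tool_pos: [0.5053, -0.1563, 0.0546]
eef_rot: [1.0, 0.013, 0.006, 0.009]
ft_force: [1.1, -8.6, 1.0]
width: 0.0248
14.0667 [ 0.50527621 -0.15630744  0.05459705] [0.99985986 0.013285   0.00547302 0.00859199] [ 0.72047731 -8.3798198  -0.80200032] [-1.54157447 -0.18300501 -0.09298565]
-0.19 365 0.1136 0.4927 0.5183
-0.178 528 0.1136 0.4925 0.5181
-0.166 616 0.1133 0.4927 0.5196
-0.154 665 0.1132 0.4924 0.5171
-0.142 828 0.113 0.4876 0.5235
-0.13 919 0.1128 0.4911 0.5173
-0.118 858 0.1127 0.4912 0.517
-0.106 213 0.1123 0.4906 0.5168
```

View pics/m12.png

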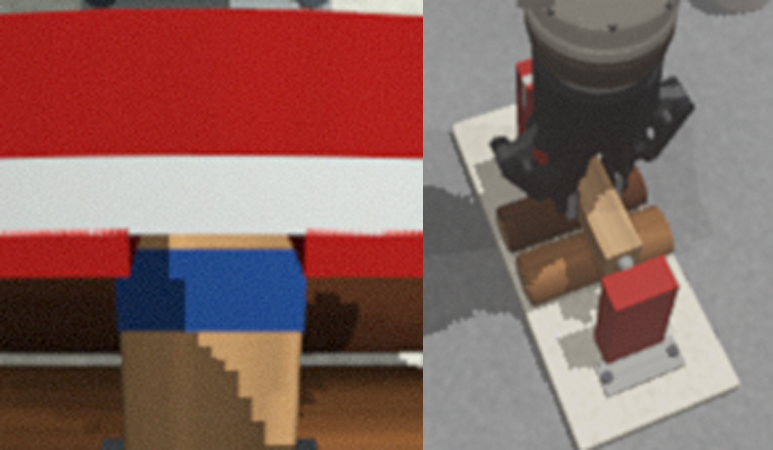

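```bash
python3 -m jog '[[[0,0.0015,0,0],[0,0.003,0,0],[0,0.0045,0,0],[0,0.0045,0,0],[0,0.0045,0,0]]]'
python3 -m jog '[[[0,0.001,0,0],[0,0.002,0,0],[0,0.0025,0,0],[0,0.0025,0,0],[0,0.0025,0,0]]]'
```

```text
t: 14.48
tool_pos: [0.5055, -0.1618, 0.0549]
eef_rot: [1.0, 0.013, 0.006, 0.009]
ft_force: [0.1, -6.2, -1.2]
width: 0.0248
t: 14.9
tool_pos: [0.5055, -0.1647, 0.055]
eef_rot: [1.0, 0.013, 0.006, 0.01]
ft_force: [0.6, -5.4, -0.3]
width: 0.0249
```

```bash
python3 -m jog '[[[0,0.001,0,0],[0,0.002,0,0],[0,0.002,0,0],[0,0.002,0,0]]]'
python3 -m jog '[[[0,0.0007,0,0],[0,0.0013,0,0],[0,0.0013,0,0],[0,0.0013,0,0]]]'
```

```text
t: 15.23
tool_pos: [0.5056, -0.1667, 0.055]
eef_rot: [1.0, 0.013, 0.006, 0.009]
ft_force: [-0.1, -3.8, -1.2]
width: 0.0251
t: 15.57
tool_pos: [0.5055, -0.1675, 0.055]
eef_rot: [1.0, 0.013, 0.006, 0.009]
ft_force: [-0.4, 0.6, -0.2]
width: 0.0249
```

```bash
python3 -m jog '[[[0,0,0.001,0],[0,0,0.002,0],[0,0,0.002,0]]]'
python3 -m jog '[[[0,0,0,0],[0,0,0,0],[0,0,0,0],[0,0,0,0],[0,0,0,0],[0,0,0,0],[0,0,0,0],[0,0,0,0]]]' 0 40
python3 - <<'E'
from h import *
from plant import state, vision
for n in ["wrist","side"]:
    f=vision.grab_frame(n); cv2.imwrite(f"pics/{n}13.png",f["img"][:,:,::-1]); np.savez(f"pics/{n}13.npz",**f)
a=cv2.imread("pics/wrist13.png");b=cv2.imread("pics/side13.png")[220:400,240:380]
cv2.imwrite("pics/m13.png",np.hstack([cv2.resize(x,(int(x.shape[1]*380/x.shape[0]),380),interpolation=cv2.INTER_CUBIC) for x in (a,b)])[:, :800])
f=load("wrist",13);W=fcloud(f);z=W[...,2]
for yy in np.arange(-.214,-.1,.012):
    m=(abs(W[...,1]-yy)<.003)&(z>.09)&(z<.125)&(abs(W[...,0]-.505)<.02)&(f["img"][...,0]>70)
    q=W[m]; print(yy.round(3),len(q),np.median(q[:,2]).round(4),q[:,0].min().round(4),q[:,0].max().round(4)) if len(q) else 0
E
```

```text
t: 15.82
tool_pos: [0.5058, -0.1675, 0.0531]
eef_rot: [1.0, 0.013, 0.006, 0.009]
ft_force: [1.1, -1.9, 1.5]
width: 0.0249
t: 16.48
tool_pos: [0.5058, -0.1675, 0.0531]
eef_rot: [1.0, 0.013, 0.006, 0.009]
ft_force: [0.1, -0.5, -0.3]
width: 0.0851
-0.202 283 0.1123 0.4932 0.5186
-0.19 521 0.1122 0.4925 0.5185
-0.178 607 0.112 0.4926 0.5183
-0.166 708 0.1119 0.4924 0.5182
-0.154 790 0.1118 0.4918 0.5178
-0.142 910 0.1115 0.4915 0.5178
-0.13 958 0.1114 0.4917 0.5174
-0.118 67 0.111 0.4918 0.5174
-0.106 379 0.1023 0.499 0.5085
```

View pics/m13.png

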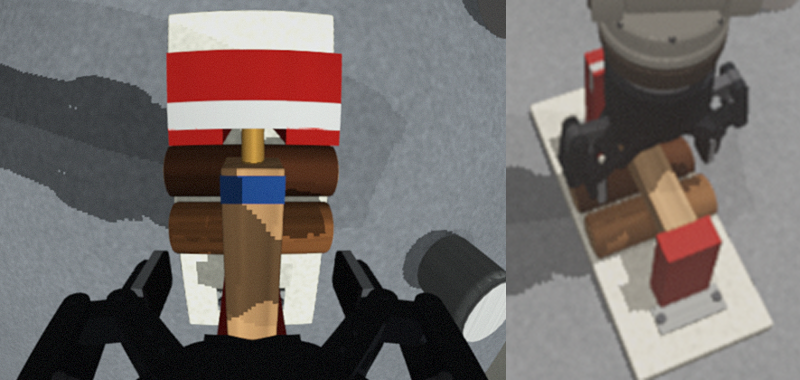

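The bar stays up with the jaws open. I'll retreat straight up and check.

```bash
python3 -m jog '[[[0,0,-0.01,0],[0,0,-0.03,0],[0,0,-0.06,0],[0,0,-0.1,0],[0,0,-0.14,0],[0,0,-0.17,0],[0,0,-0.17,0],[0,0,-0.17,0]]]'
python3 -m jog '[[[0,0.03,0,0],[0,0.06,0,0],[0,0.09,0,0],[0,0.1,0,0],[0,0.1,0,0],[0,0.1,0,0]]]'
python3 - <<'E'
from h import *
from plant import state, vision
for n in ["wrist","side","scene"]:
    f=vision.grab_frame(n); cv2.imwrite(f"pics/{n}14.png",f["img"][:,:,::-1]); np.savez(f"pics/{n}14.npz",**f)
a=cv2.imread("pics/wrist14.png");b=cv2.imread("pics/side14.png")[220:400,240:380]
cv2.imwrite("pics/m14.png",np.hstack([cv2.resize(x,(int(x.shape[1]*380/x.shape[0]),380),interpolation=cv2.INTER_CUBIC) for x in (a,b)])[:, :800])
f=load("wrist",14);W=fcloud(f);z=W[...,2]
for yy in np.arange(-.226,-.09,.012):
    m=(abs(W[...,1]-yy)<.003)&(z>.09)&(z<.125)&(abs(W[...,0]-.505)<.02)&(f["img"][...,0]>70)
    q=W[m]; print(yy.round(3),len(q),np.median(q[:,2]).round(4),q[:,0].min().round(4),q[:,0].max().round(4)) if len(q) else 0
m=(z>.148)&(z<.158)&(abs(W[...,0]-.505)<.04)&(W[...,1]<-.05);print(cv2.minAreaRect(W[m][:,:2].astype(np.float32)*1000))
hsv=cv2.cvtColor(f["img"],cv2.COLOR_RGB2HSV);m=(z>.1)&(z<.118)&(hsv[...,0]>8)&(hsv[...,0]<125)&(hsv[...,1]>60)&(abs(W[...,0]-.505)<.02);print("bar",cv2.minAreaRect(W[m][:,:2].astype(np.float32)*1000))
E
```

```text
t: 17.25
tool_pos: [0.5046, -0.1647, 0.2258]
eef_rot: [1.0, 0.013, 0.008, 0.01]
ft_force: [-0.0, -0.2, -0.8]
width: 0.0852
t: 17.75
tool_pos: [0.5067, -0.2645, 0.2269]
eef_rot: [1.0, 0.012, 0.007, 0.009]
ft_force: [0.5, -0.0, -0.7]
width: 0.0854
-0.226 295 0.1149 0.4856 0.5245
-0.214 208 0.1125 0.4932 0.519
-0.202 198 0.1123 0.493 0.5186
-0.19 204 0.1122 0.4929 0.5182
-0.178 194 0.112 0.4934 0.5179
-0.166 205 0.1118 0.4923 0.5184
-0.154 203 0.1116 0.492 0.5181
-0.142 203 0.1114 0.4918 0.5169
-0.13 194 0.1114 0.4914 0.5172
-0.118 31 0.1115 0.492 0.5171
-0.106 67 0.1022 0.4994 0.5085
-0.094 101 0.1014 0.4955 0.5249
((503.2820129394531, -95.0388412475586), (44.22249984741211, 4.2728142738342285), 1.2354776859283447)
bar ((505.38067626953125, -166.24749755859375), (157.88058471679688, 32.053096771240234), 88.05821990966797)
```

View pics/m14.png

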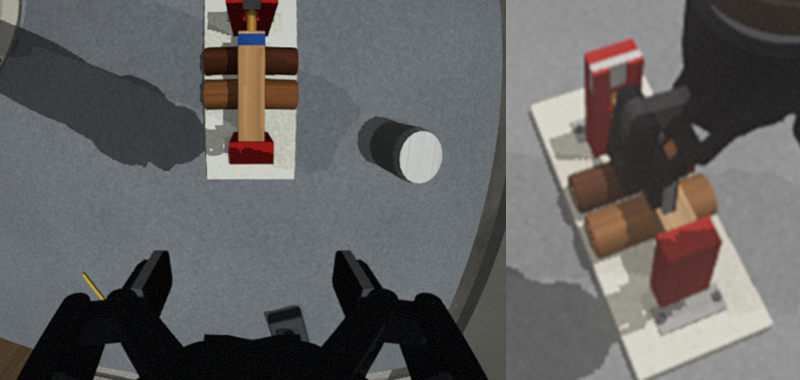

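Run:
```python
from plant import state, env
print(env.finish_job())
```

```text
the job is handed in; nothing more can be done
None
```

The keeper bar is fitted between the two red posts and stays up on its own. I let go of it, moved the arm clear and handed the job in at about 18 s of the 61 s allowed.

**How it went:** I pressed the brass pin against the groove floor at about 139 mm height until it was in roughly 22 mm, at about 12 N. I slid the bar down past the ramp to about 100 mm and eased it back. When the push dropped from 3.8 N to about 0, the bar's end was against the lower post.

**Last checks, after letting go:**

| Check | Measured | Allowed |
|---|---|---|
| Height of the bar's axis at its centre | about 98.8 mm | 94.5–102.5 mm |
| Tilt | about 0.01 rad | 0.08 rad |
| Sideways offset from the posts' middle | under 1 mm | 5 mm |
| Brass pin still pushed in | about 4 mm, from force and position | 2–6.5 mm |

- **Posts' shift:** from the cameras they are about 5–6 mm towards −y, and the point where the pin first touched agreed.
- **Bystanders:** the arm never came near the glue bottle, the tin or the offcut.

**What disagreed or went wrong:**
- **Tool height reading:** the reported height was about 30 mm lower than where the cameras saw the fingertips. My first grip closed on air just above the bar. I worked out the difference from the depth pictures and allowed for it from then on.
- **Tool tilt:** the tool tilted by about 0.02 rad while pushing. This may be why the bar's −y end sits about 1 mm higher than the other end.

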